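# Stroke the pill organiser's lids shut

## Task

The five lids of the pill organiser have been left standing ajar: with your fingertips, stroke lightly along the row in one pass, from the end with the rounded tongue to the square end, so that the lids are smoothed shut one after the other in that order and all five end fully shut. Stay low over the lids, within about 3 cm, until the last is down, then come away. Do not press hard, and do not lift, tip or shove the organiser, or disturb anything else on the table.

Things in the scene. Friction and masses are not known exactly. Their poses are not given: they have to be found in the camera images.
- organiser: Loose white pill organiser, 0.4 to 0.65 kg: open box (sizes in mm) 184 long (its x), 48 wide (y), 28 high (z up), five compartments in a row along x under five equal grey lids. Origin at the centre of the box's underside, on the table. At its -x end a flat tongue, 12 thick, rounded, with a dark hole, sticks out to x = -135; the +x end is square. Mid-table, turned any way.
- row_start (a point): Point on the organiser at the hinge line of the first lid (tongue end), mid-width, at the height of the top of the shut lids: 31 mm above the table, at x = -90 mm, y = 0 in the organiser's frame.
- row_end (a point): Point on the organiser just past the free edge of the fifth lid (square end), mid-width, at the height of the top of the shut lids: 31 mm above the table, at x = +90 mm, y = 0 in the organiser's frame.
- lid1 (a joint): Opening angle (rad) of lid 1 from the tongue end: 0 shut and flat, 1.2 fully open; starts ajar, 0.35 to 0.8. Plate (mm) 33 long, 44 wide, 3 thick; hinge line across the row at x = -90 in the organiser's frame, free edge 34 further towards the square end, so a fingertip coming from the tongue end rides it down; the other way it catches under. Weak friction hinge (under 0.5 N at the edge), no spring or latch.
- lid2 (a joint): Opening angle (rad) of lid 2 from the tongue end: 0 shut and flat, 1.2 fully open; starts ajar, 0.35 to 0.8. Plate (mm) 33 long, 44 wide, 3 thick; hinge line across the row at x = -54 in the organiser's frame, free edge 34 further towards the square end, so a fingertip coming from the tongue end rides it down; the other way it catches under. Weak friction hinge (under 0.5 N at the edge), no spring or latch.
- lid3 (a joint): Opening angle (rad) of lid 3 from the tongue end: 0 shut and flat, 1.2 fully open; starts ajar, 0.35 to 0.8. Plate (mm) 33 long, 44 wide, 3 thick; hinge line across the row at x = -18 in the organiser's frame, free edge 34 further towards the square end, so a fingertip coming from the tongue end rides it down; the other way it catches under. Weak friction hinge (under 0.5 N at the edge), no spring or latch.
- lid4 (a joint): Opening angle (rad) of lid 4 from the tongue end: 0 shut and flat, 1.2 fully open; starts ajar, 0.35 to 0.8. Plate (mm) 33 long, 44 wide, 3 thick; hinge line across the row at x = 18 in the organiser's frame, free edge 34 further towards the square end, so a fingertip coming from the tongue end rides it down; the other way it catches under. Weak friction hinge (under 0.5 N at the edge), no spring or latch.
- lid5 (a joint): Opening angle (rad) of lid 5 from the tongue end: 0 shut and flat, 1.2 fully open; starts ajar, 0.35 to 0.8. Plate (mm) 33 long, 44 wide, 3 thick; hinge line across the row at x = 54 in the organiser's frame, free edge 34 further towards the square end, so a fingertip coming from the tongue end rides it down; the other way it catches under. Weak friction hinge (under 0.5 N at the edge), no spring or latch.
- pill_tin: Round stainless tin, 62 mm across, 26 high, beside the organiser. Origin at the centre of its underside. A loose bystander: do not touch.
- medicine_bottle: Small amber bottle with white cap, 36 mm across, 60 high, beside the organiser. Origin at the centre of its underside. A loose bystander: do not touch.
- table_comb: Black plastic comb lying flat beside the organiser, 150 x 33 x 5 mm, along its own x. Origin at the centre of its underside. A loose bystander: do not touch.
- glass_cup: Glass cup, 72 mm across, 95 high, at the left. Origin at the centre of its underside. A loose bystander: do not touch.
- denture_case: Blue denture case, shut, 80 x 94 x 42 mm, at the right. Origin at the centre of its underside. A loose bystander: do not touch.
- spectacle_case: Dark spectacle case, 60 x 160 x 36 mm, at the left. Origin at the centre of its underside. A loose bystander: do not touch.

How it is judged (in metres and radians):
On the way, in this order (a step that is already met when the one before it is completed fails the run):
1. lid 1 from the tongue end is stroked shut (value of joint lid1 below 0.12 rad), for 0.05 s.
2. lid 2 from the tongue end is stroked shut (value of joint lid2 below 0.12 rad), for 0.05 s.
3. lid 3 from the tongue end is stroked shut (value of joint lid3 below 0.12 rad), for 0.05 s.
4. lid 4 from the tongue end is stroked shut (value of joint lid4 below 0.12 rad), for 0.05 s.
5. lid 5 from the tongue end is stroked shut (value of joint lid5 below 0.12 rad), for 0.05 s.
At the end, for the whole second after the job is handed in: All five lids are within 0.12 rad of shut (free edge under 4 mm up), and the organiser stands flat and at rest with both ends of the row within 30 mm of where they began (value of joint each of lid1, lid2, lid3, lid4, lid5 below 0.12 rad and distance of each of row_start, row_end from where it was at the start of the episode below 0.03 m and angle between organiser's own z axis and vertical below 0.05 rad and linear speed of organiser below 0.02 m/s); the robot touches nothing.
It fails at once if the fingers press the organiser or its lids harder than 30 N (contact force between the fingers and organiser above 30 N).
It fails at once if the organiser is lifted more than 12 mm or tipped more than 0.2 rad (height (world z) of organiser above 0.012 m or angle between organiser's own z axis and vertical above 0.2 rad).
It fails at once if with some but not all lids shut, the fingertips rise about 50 mm or more above the lids (grasp point 100 mm above the underside) (value of joint any of lid1, lid2, lid3, lid4, lid5 below 0.12 rad and not (value of joint each of lid1, lid2, lid3, lid4, lid5 below 0.12 rad) and z of the grasp point in the frame of organiser above 0.1 m).
It fails at once if a bystander is moved more than 20 mm (distance of any of pill_tin, medicine_bottle, table_comb, glass_cup, denture_case, spectacle_case from where it was at the start of the episode above 0.02 m).
It also fails if it takes over 42 s, if anything falls off the work surface, if the arm or the gripper's body presses on something with over 40 N, if the wrist force passes 120 N, or if a joint passes its speed limit or range.

## Robot

A 6-joint arm with a two-finger parallel gripper is mounted at the origin on the work surface. World frame = base frame: x ahead of the robot, y to its left, z up, the work surface at z = 0. Lengths are in mm, angles in degrees, forces in N, time in s.
With the tool pointing down it reaches from about 350 to 850 mm from the base axis. Payload 8.1 kg.
Tool frame: the origin (TCP) lies on the front face of the gripper's body, between the roots of the fingers; the fingertips stand r.finger_overhang ahead of it and the grasp point (between the pads) lies 54 mm ahead of it (r.finger_overhang is the distance from the TCP to the fingertips, in mm); y points along the fingers, z is the direction in which the jaws open and shut, and the axes are right-handed (so a half turn about y gives the same grasp; the last joint's range is limited). The gripper opens to 85 mm and grips with 20 to 120 N. Pads are 22 mm wide; open, the fingers measure 114 mm over their backs; the gripper's body (76 mm by 85 mm) begins 54 mm behind the grasp point. The pads swing forward as they close: fully open they stand 13 mm farther back than shut.
Start: joints at [68.044, 7.471, 85.268, -0, 87.261, -4.893], TCP at [176.029, 573.602, 303.892] pointing down, gripper open.
Joint ranges: [-169.43, 169.43], [-51.17, 129.36], [1.28, 143.12], [-76.62, 256.62], [0, 156.53], [-152.29, 152.29]. Speed limits (degrees/s): [136.94, 136.94, 159.86, 180, 180, 180].

## Interface

Orientations are given as [roll, pitch, yaw] about the fixed x, y, z axes, in that order (R = Rz(yaw) Ry(pitch) Rx(roll)).
In Python, from bench import r gives the robot as it stands. The module is installed in compiled form; this text tells all that it offers.
- The arm moves only by the tool arm_command, never from a script. Its argument "increments" is a list of rows, each a list of 6 numbers: the shift along the tool's x, y, z in m, then the turn, a rotation vector about the tool's x, y, z in rad. In form: [[tx, ty, tz, wx, wy, wz], ...]. A call has exactly 10 rows; each row is the pose to reach, as a shift and turn from the pose commanded when the call began, along the tool's axes at that moment; what a row does not reach only later rows make up. A row lasts 1/8 s, in which the tool goes at most 62.5 mm and 10.7 degrees, less where a joint would pass 70% of its speed; a pose out of reach is approached as far as the arm can. A call with a gripper value outside its range is refused whole. "jaw" is the gripper's target within -1 to 1 (shut at 1, half-way at 0, fully open at -1), set as the call begins (left out, the last holds). The fingers move at their own pace and stop on an object; "force" is the grip in N (left out, the last holds). Time passes only in rows, so rows that repeat a pose let the fingers close, or fill a call up. It gives the time, the measured TCP pose, the force and the opening at its end, in the units of the state.
- r.sense(): the state, without advancing time (a new reading comes with each control period).
- r.snapshot(name): name is "side" or "top" or "wrist"; returns the picture (480x640x3 uint8, red, green, blue); there is no depth.
- r.camera_model(name): a dict with "intrinsics" (3x3 intrinsics, pixels), "cam_to_world" (4x4, takes a point from camera to world coordinates). Camera axes: x right, y down, z forward; pixel columns grow to the right and rows downward; lengths in mm; the calibration is good to about 2 mm. A picture is of the moment at which its call begins: read the wrist's pose just before it. camera_model takes no time and is no camera call; for the wrist camera it gives the pose at the moment of the call.
- r.hand_in(): hands the job in, once; it reports no verdict.
Trained networks look in the newest picture that a camera, given by its name, has taken for a name from the list of things; names that differ only in an ending like _2 or _b are one class to them, and where a whole thing is asked for, a point or a joint stands for the part that bears it (a point fixed in the world has none). Each returns a list of dicts, best first, with "conf" (0 to 1); they miss things now and then, are a little off and sometimes report something else, mostly with a low value. They report only what shows in the picture. A call takes as long as a camera call.
- r.trace(camera, target): "mask" (480x640 bool, what is visible of it) and "position" ([column, row] in pixels, amid what is visible of it).
- r.spot_point(camera, target): "position" ([column, row] in pixels: a listed point, or the origin of a listed thing).
The state is a dict: "time": time; "joint_pos": joint angles; "qd": joint speeds; "joint_efforts": joint torques, N m; "tool_pos": TCP position; "tcp_rot": TCP orientation; "ft_force": force on the tool from outside, world axes, zero at the start; "wrist_torque": the same for the moment, N m; "finger_gap": finger opening in mm.
Only numpy, scipy, OpenCV 4.12 (cv2) and the standard library are available. Lean on these libraries where they do the work, as an engineer would, in place of code of your own. Each camera call takes 0.05 s, during which the arm holds its last target.

## Working session

There is one attempt and no reset: what is moved stays moved. The work goes in short steps, Python scripts to look and compute and a tool call to move; the robot and the scene stay as the last step left them, time stands still between calls to the robot, and variables do not carry over. Pictures are saved under pics/ and viewed, and the job is handed in when it is done.

Besides the shell and the picture viewer there is one more tool, called after "Request:" by a JSON object that holds its "method" and its "body", one argument or row to a line. arm_command: Moves the arm, as the interface text tells. Its arguments: {"type":"object","properties":{"increments":{"type":"array","items":{"type":"array","items":{"type":"number"}}},"jaw":{"type":"number"},"force":{"type":"number"}},"required":["increments"]}

```bash
mkdir -p pics; ls
python3 - <<'E'
from bench import r
import cv2
s=r.sense();print({k:s[k] for k in('time','tool_pos','tcp_rot','ft_force','finger_gap')}, r.finger_overhang)
for n in('top','side'):
    cv2.imwrite(f'pics/{n}0.png',r.snapshot(n)[...,::-1])
    for t in('row_start','row_end','organiser'):
        print(n,t,[(p['conf'],p['position']) for p in r.spot_point(n,t)][:3])
E
```

```text
pics
{'time': 0.0, 'tool_pos': array([175.86550262, 573.219744  , 302.83494083]), 'tcp_rot': array([-9.01067755e+01,  1.04487425e-02, -1.70616262e+01]), 'ft_force': array([-0.74623273, -0.03764762, -0.38943506]), 'finger_gap': 85.66348800174605} 72.6
top row_start [(0.92, [225.2, 223.0])]
top row_end [(0.81, [305.5, 206.0])]
top organiser []
side row_start [(0.91, [271.0, 199.1])]
side row_end [(0.95, [330.2, 233.2])]
side organiser [(0.81, [300.3, 225.0])]
```

View pics/top0.png

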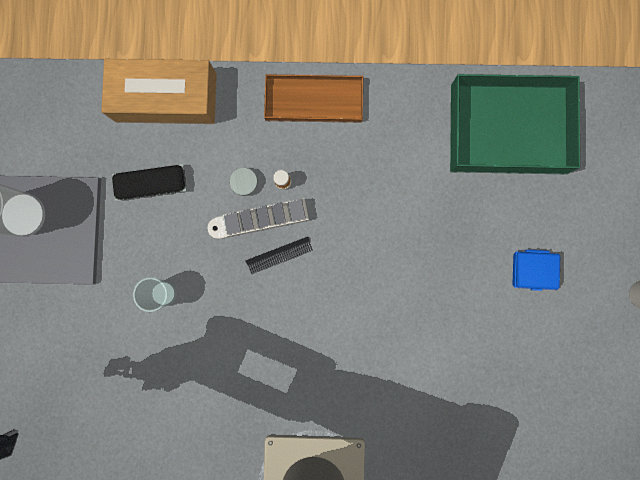

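View pics/side0.png

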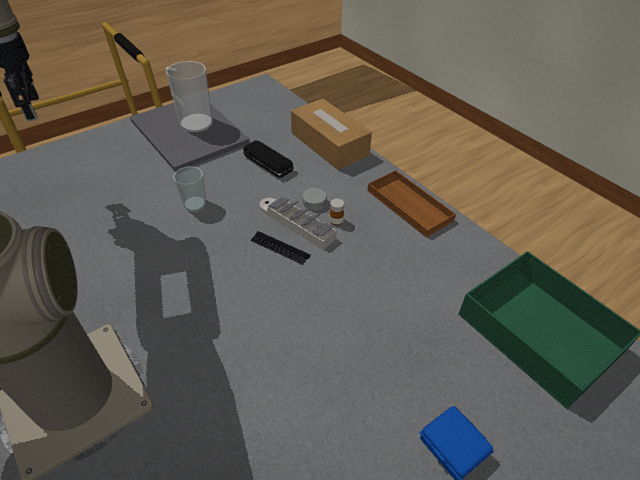

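```bash
cat > h.py <<'E'
from bench import r
import numpy as np
def ray(cam,uv):
    m=r.camera_model(cam);K=np.array(m['intrinsics']);T=np.array(m['cam_to_world'])
    d=T[:3,:3]@np.linalg.solve(K,[uv[0],uv[1],1.]);return T[:3,3],d
def at(cam,uv,z):
    o,d=ray(cam,uv);return o+d*(z-o[2])/d[2]
def proj(cam,p):
    m=r.camera_model(cam);K=np.array(m['intrinsics']);T=np.array(m['cam_to_world'])
    q=K@(T[:3,:3].T@(np.array(p,float)-T[:3,3]));return q[:2]/q[2]
E
python3 - <<'E'
from h import *
for c,a,b in(('top',(225.2,223),(305.5,206)),('side',(271,199.1),(330.2,233.2))):
    A=at(c,a,31);B=at(c,b,31);print(c,A,B,np.linalg.norm(B-A),np.degrees(np.arctan2(*(B-A)[1::-1])), r.camera_model(c)['cam_to_world'][:3])
for t in('pill_tin','medicine_bottle','table_comb','glass_cup','denture_case','spectacle_case'):
    for n in('top','side'):
        p=r.spot_point(n,t)
        if p: print(t,n,p[0]['conf'],at(n,p[0]['position'],0).round(0))
s=r.sense();print(s['time'])
E
```

```text
top [568.28831526 205.98233347  31.        ] [609.52225354  30.2535227   31.        ] 180.50166923863443 -76.7947099339482 [[ 2.33733500e-02 -9.97566993e-01  6.56793816e-02  4.51778540e+02]
 [-9.99484844e-01 -2.18718719e-02  2.34876084e-02 -3.75892146e+01]
 [-2.19939318e-02 -6.61945305e-02 -9.97564309e-01  1.26127408e+03]]
side [562.96511296 215.81444685  31.        ] [608.9198689   32.05392086  31.        ] 189.41956209876497 -75.95946499893242 [[ 7.99102433e-01 -4.25557852e-01  4.24659647e-01  1.04827508e+02]
 [-6.00953818e-01 -5.85422244e-01  5.44183153e-01 -5.82242731e+02]
 [ 1.70237891e-02 -6.90058918e-01 -7.23552956e-01  8.14549855e+02]]
pill_tin top 0.84 [662. 165.   0.]
pill_tin side 0.63 [668. 174.  -0.]
medicine_bottle top 0.76 [664.  85.   0.]
medicine_bottle side 0.73 [584. 123.   0.]
table_comb top 0.84 [496.  85.   0.]
table_comb side 0.76 [501.  90.   0.]
glass_cup top 0.89 [410. 350.   0.]
glass_cup side 0.84 [419. 362.   0.]
denture_case top 0.7 [ 481. -474.    0.]
denture_case side 0.8 [ 487. -483.    0.]
spectacle_case top 0.68 [650. 378.   0.]
spectacle_case side 0.56 [655. 387.   0.]
1.0
```

The top view shows the organiser with its tongue at about (215,228) and its square end at about (306,210). Both row points check out: 180.5 mm apart at z = 31. The tin and bottle lie beyond it and the comb nearer. I'll shut the jaws and move high over the tongue.

Request:
{"method": "arm_command", "body": {
  "increments": [
    [0.047, 0, -0.0214, 0, -0.053, 0],
    [0.094, 0, -0.0428, 0, -0.106, 0],
    [0.141, 0, -0.0642, 0, -0.159, 0],
    [0.188, 0, -0.0856, 0, -0.212, 0],
    [0.235, 0, -0.107, 0, -0.265, 0],
    [0.282, 0, -0.1284, 0, -0.318, 0],
    [0.329, 0, -0.1498, 0, -0.371, 0],
    [0.376, 0, -0.1712, 0, -0.424, 0],
    [0.423, 0, -0.1928, 0, -0.477, 0],
    [0.47, 0, -0.2143, 0, -0.527, 0]
  ],
  "jaw": 1,
  "force": 40
}}

```text
time: 2.25
tool_pos: [563.6, 229.5, 304.1]
tcp_rot: [-90.0, -0.0, 13.2]
ft_force: [-0.4, 0.3, -0.1]
finger_gap: -0.1
```

Run:
```python
from h import *
import cv2
s=r.sense();print({k:s[k] for k in('time','tool_pos','tcp_rot','ft_force','finger_gap','joint_pos')})
for n in('wrist','side'):
    cv2.imwrite(f'pics/{n}1.png',r.snapshot(n)[...,::-1])
for t in('row_start','row_end'):
    p=r.spot_point('wrist',t)
    if p: print(t,p[0]['conf'],p[0]['position'],at('wrist',p[0]['position'],31))
```

```text
{'time': 2.25, 'tool_pos': array([563.63355009, 229.51065954, 304.05855338]), 'tcp_rot': array([-8.99923519e+01, -2.22194719e-02,  1.32229429e+01]), 'ft_force': array([-0.44081451,  0.34422081, -0.10112751]), 'finger_gap': -0.1443940317484364, 'joint_pos': array([ 1.73270729e+01,  8.76694585e+00,  8.38318685e+01,  6.04462497e-03,
        8.73784758e+01, -8.58961467e+01])}
row_start 0.92 [285.7, 203.5] [564.52233231 203.43992098  31.        ]
row_end 0.94 [91.8, 204.5] [603.38438683  35.01484415  31.        ]
```

View pics/wrist1.png

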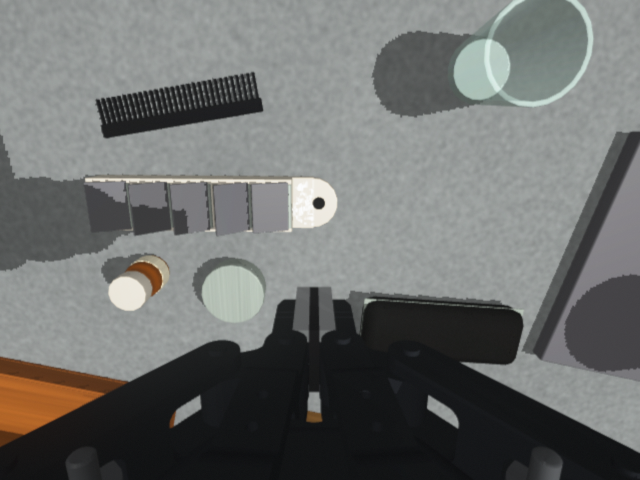

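View pics/side1.png

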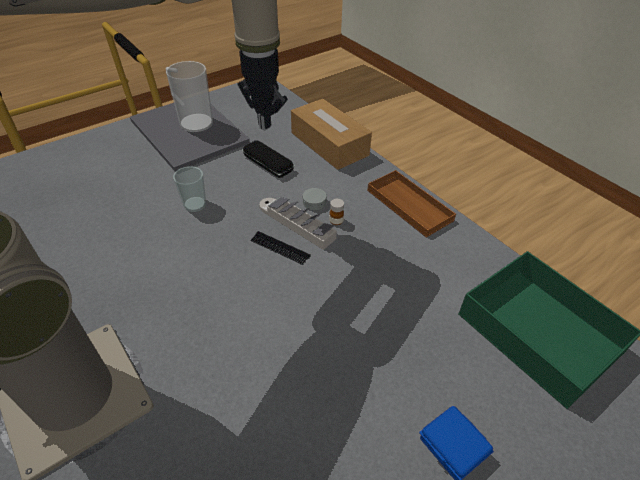

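The wrist view shows the row horizontal, with the tongue on the right at (319,203), so the tool yaw lines up. The network's row line agrees with the top view to about 5 mm. I'll go lower and look again.

Request:
{"method": "arm_command", "body": {
  "increments": [
    [0, 0.015, 0.001, 0, 0, 0],
    [-0.001, 0.03, 0.002, 0, 0, 0],
    [-0.002, 0.05, 0.003, 0, 0, 0],
    [-0.003, 0.07, 0.003, 0, 0, 0],
    [-0.003, 0.09, 0.003, 0, 0, 0],
    [-0.003, 0.11, 0.003, 0, 0, 0],
    [-0.003, 0.125, 0.003, 0, 0, 0],
    [-0.003, 0.135, 0.003, 0, 0, 0],
    [-0.003, 0.139, 0.003, 0, 0, 0],
    [-0.003, 0.139, 0.003, 0, 0, 0]
  ]
}}

```text
time: 3.7
tool_pos: [559.0, 233.1, 165.1]
tcp_rot: [-90.0, -0.0, 13.1]
ft_force: [-0.3, 0.3, 0.5]
finger_gap: -0.1
```

Run:
```python
from h import *
import cv2
s=r.sense();print({k:s[k] for k in('time','tool_pos','tcp_rot','ft_force','finger_gap')})
for n in('wrist','side','top'):
    im=r.snapshot(n);cv2.imwrite(f'pics/{n}2.png',im[...,::-1])
    if n=='side': cv2.imwrite('pics/side2c.png',cv2.resize(im[100:260,200:400,::-1],None,fx=4,fy=3.75,interpolation=cv2.INTER_CUBIC))
for n in('wrist','top','side'):
  for t in('row_start','row_end'):
    p=r.spot_point(n,t)
    if p: print(n,t,p[0]['conf'],p[0]['position'],at(n,p[0]['position'],31))
```

```text
{'time': 3.7, 'tool_pos': array([559.03300438, 233.09551479, 165.08804546]), 'tcp_rot': array([-8.99979095e+01, -1.64663662e-02,  1.31285047e+01]), 'ft_force': array([-0.27343366,  0.28354318,  0.46000066]), 'finger_gap': -0.07530458224349464}
wrist row_start 0.71 [265.9, 260.2] [566.5833964  207.81192671  31.        ]
top row_start 0.92 [225.4, 226.8] [559.91420997 205.24898768  31.        ]
top row_end 0.87 [302.4, 207.3] [606.5100251   36.99351668  31.        ]
side row_start 0.65 [272.4, 200.6] [562.68767732 208.93430719  31.        ]
side row_end 0.94 [329.8, 235.8] [602.90010052  25.78046736  31.        ]
```

View pics/wrist2.png

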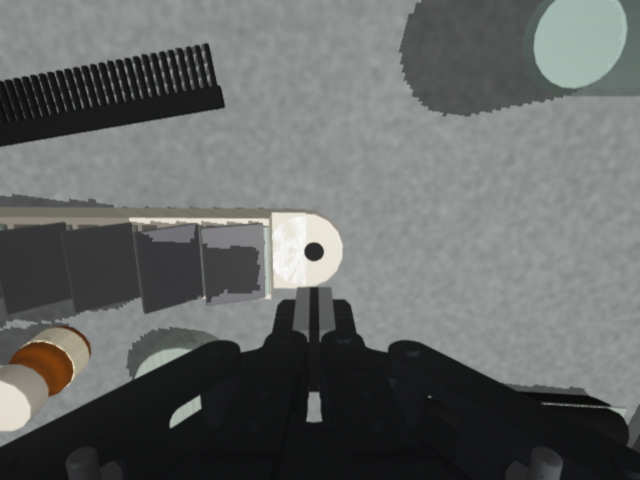

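View pics/side2c.png

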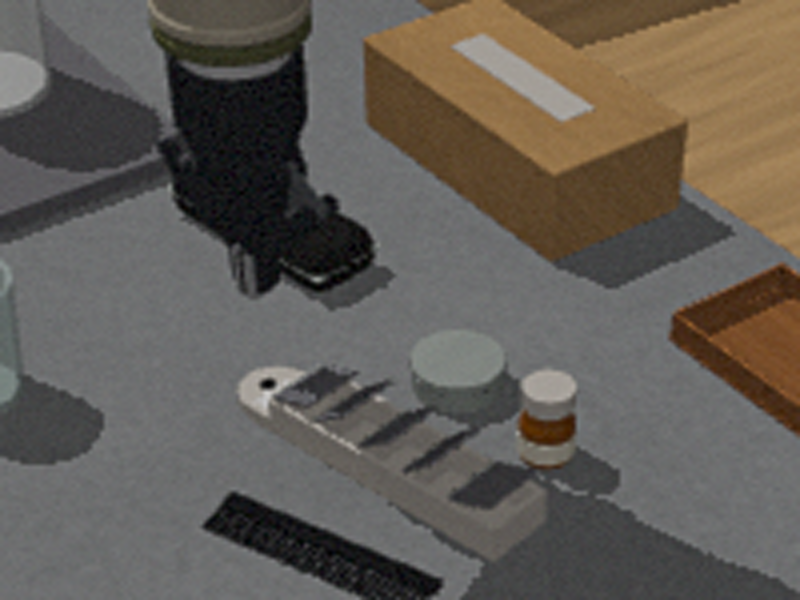

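```bash
python3 - <<'E'
from h import *
s=r.sense();t=s['tool_pos'];print('tip px',proj('wrist',t-[0,0,72.6]), proj('side',t-[0,0,72.6]),proj('top',t-[0,0,72.6]))
o=np.array([566.5,207.8]);
for st,a in(((566,207.2),-76.8),((562.5,207.5),-76.8)):
    u=np.array([np.cos(np.radians(a)),np.sin(np.radians(a))]);n=np.array([-u[1],u[0]])
    st=np.array(st)
    P=lambda x,y,z:np.r_[st+u*(x+90)+n*y,z]
    for nm,p in(('tip',P(-135,0,12)),('Rcorner+',P(-92,24,28)),('Rcorner-',P(-92,-24,28)),('endc+',P(92,24,28)),('endc-',P(92,-24,28)),('end0-',P(92,-24,0)),('end0+',P(92,24,0))):
        print(nm,*(proj(c,p).round(1) for c in('wrist','top','side')))
E
python3 - <<'E'
import cv2
a=cv2.imread('pics/top0.png');cv2.imwrite('pics/top0c.png',cv2.resize(a[185:285,190:340],None,fx=5,fy=5,interpolation=cv2.INTER_CUBIC))
a=cv2.imread('pics/wrist1.png');cv2.imwrite('pics/w1c.png',cv2.resize(a[160:260,70:350],None,fx=2.8,fy=2.8,interpolation=cv2.INTER_CUBIC))
E
```

```text
tip px [312.82257896 307.72215757] [264.2400546  176.66145426] [206.42713069 224.27426402]
tip [343.  249.7] [206.6 229. ] [261.6 198.6]
Rcorner+ [270.6 297.4] [221.9 213.7] [280.  196.3]
Rcorner- [267.7 217. ] [226.1 235. ] [266.7 205.8]
endc+ [-44.8 298.1] [303.4 196.5] [336.6 229.4]
endc- [-67.4 217.8] [307.9 217.7] [323.7 240.4]
end0- [-24.5 207.7] [308.5 219. ] [323.5 248.7]
end0+ [ -6.6 280. ] [304.1 198.3] [336.2 237.8]
tip [344.9 244.5] [206.4 230.6] [260.4 199. ]
Rcorner+ [272.2 292.1] [221.7 215.3] [278.7 196.8]
Rcorner- [269.5 211.1] [225.9 236.5] [265.4 206.3]
endc+ [-44.4 292.8] [303.3 198.1] [335.4 230. ]
endc- [-67.1 211.8] [307.7 219.3] [322.4 240.9]
end0- [-24.  202.4] [308.3 220.6] [322.2 249.3]
end0+ [ -6.1 275.2] [304.  199.8] [334.9 238.3]
```

View pics/top0c.png

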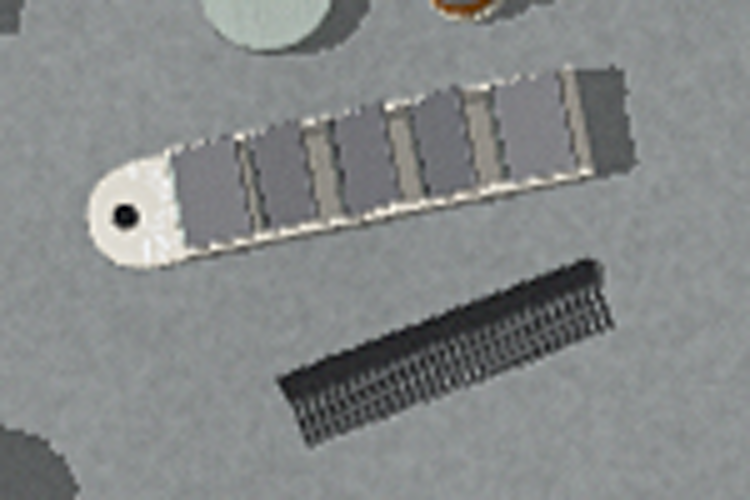

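The top view crop puts the tongue tip at (207.6,228) and the square end corners at (305,198) and (309,219). That fits row_start ≈ (564.5,207.3) with the row heading -76.8°. The fingertips are now at x ≈ -116 and within 1 mm of mid-width. I'll go down to about 10 mm above the shut-lid height.

Request:
{"method": "arm_command", "body": {
  "increments": [
    [0, 0.006, 0, 0, 0, 0],
    [0, 0.012, -0.001, 0, 0, 0],
    [0, 0.018, -0.002, 0, 0, 0],
    [0, 0.024, -0.003, 0, 0, 0],
    [0, 0.03, -0.004, 0, 0, 0],
    [0, 0.036, -0.005, 0, 0, 0],
    [0, 0.042, -0.006, 0, 0, 0],
    [0, 0.047, -0.008, 0, 0, 0],
    [0, 0.051, -0.009, 0, 0, 0],
    [0, 0.051, -0.01, 0, 0, 0]
  ]
}}

```text
time: 5.4
tool_pos: [560.9, 223.2, 113.5]
tcp_rot: [-90.0, 0.0, 13.1]
ft_force: [-0.9, -0.3, 0.4]
finger_gap: -0.4
```

Run:
```python
from h import *
import cv2
s=r.sense();print({k:s[k] for k in('time','tool_pos','tcp_rot','ft_force')})
im=r.snapshot('side');cv2.imwrite('pics/side3c.png',cv2.resize(im[100:260,200:400,::-1],None,fx=4,fy=3.75,interpolation=cv2.INTER_CUBIC))
```

```text
{'time': 5.4, 'tool_pos': array([560.91312335, 223.18101534, 113.46623268]), 'tcp_rot': array([-9.00037519e+01,  3.99502600e-02,  1.31326688e+01]), 'ft_force': array([-0.94002808, -0.29422072,  0.36170431])}
```

View pics/side3c.png

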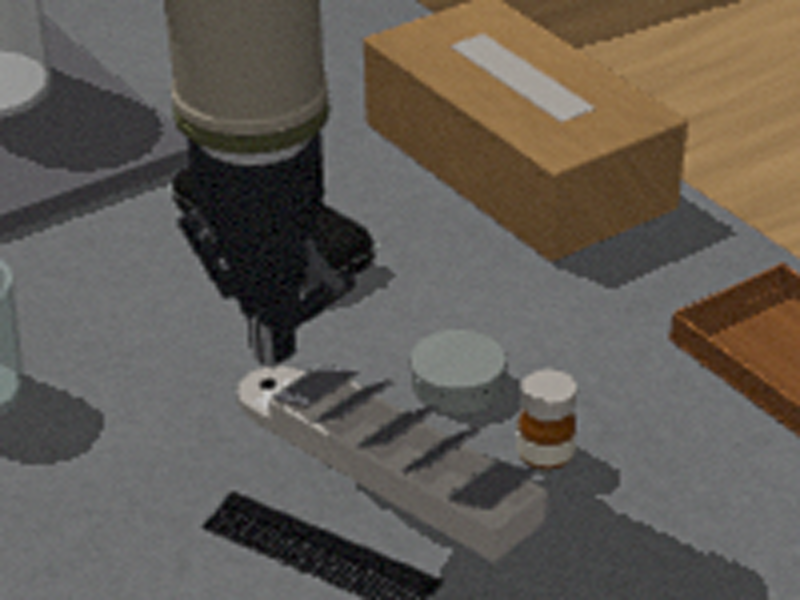

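The fingertips are just over the tongue, below and behind lid 1, and nothing is touching. Now I'll stroke lid 1, easing down near its free edge.

Request:
{"method": "arm_command", "body": {
  "increments": [
    [0, 0, -0.006, 0, 0, 0],
    [0, 0, -0.011, 0, 0, 0],
    [0, 0, -0.016, 0, 0, 0],
    [0, 0.001, -0.02, 0, 0, 0],
    [0, 0.002, -0.024, 0, 0, 0],
    [0, 0.004, -0.028, 0, 0, 0],
    [0, 0.0055, -0.031, 0, 0, 0],
    [0, 0.007, -0.034, 0, 0, 0],
    [0, 0.008, -0.036, 0, 0, 0],
    [0, 0.008, -0.036, 0, 0, 0]
  ]
}}

```text
time: 6.7
tool_pos: [569.3, 188.1, 105.8]
tcp_rot: [-90.0, 0.0, 13.1]
ft_force: [-0.4, -0.1, 0.1]
finger_gap: -0.3
```

```bash
cat > look.py <<'E'
import sys
from h import *
import cv2
s=r.sense();print({k:s[k] for k in('time','tool_pos','ft_force')})
d=s['tool_pos'][:2]-[564.5,207.3];u=np.array([.2284,-.9736]);print('x',d@u-90,'lat',d@[.9736,.2284],'h',s['tool_pos'][2]-72.6-31)
n=sys.argv[1]
im=r.snapshot('side');cv2.imwrite(f'pics/side{n}.png',cv2.resize(im[150:260,240:360,::-1],None,fx=6,fy=5.4,interpolation=cv2.INTER_CUBIC))
E
python3 look.py 4
```

```text
{'time': 6.7, 'tool_pos': array([569.27213978, 188.12436787, 105.75840702]), 'ft_force': array([-0.37568064, -0.10086523,  0.09069015])}
x -70.2406478306075 lat 0.2664409065310789 h 2.158407015271692
```

View pics/side4.png

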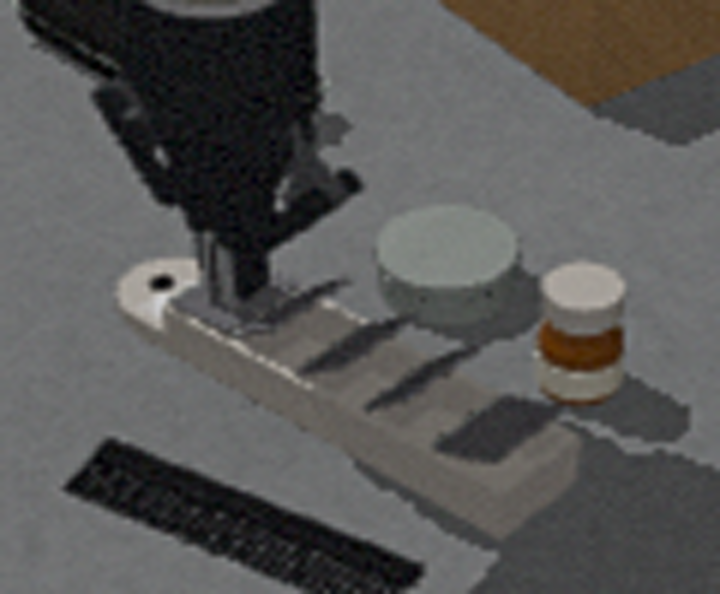

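Lid 1 looks shut and the wrist force is about zero. I'll ease down a little more for margin and read the force.

Request:
{"method": "arm_command", "body": {
  "increments": [
    [0, 0, -0.001, 0, 0, 0],
    [0, 0.0003, -0.002, 0, 0, 0],
    [0, 0.0006, -0.003, 0, 0, 0],
    [0, 0.0009, -0.003, 0, 0, 0],
    [0, 0.0012, -0.003, 0, 0, 0],
    [0, 0.0014, -0.003, 0, 0, 0],
    [0, 0.0016, -0.003, 0, 0, 0],
    [0, 0.0016, -0.003, 0, 0, 0],
    [0, 0.0016, -0.003, 0, 0, 0],
    [0, 0.0016, -0.003, 0, 0, 0]
  ]
}}

```text
time: 8.0
tool_pos: [570.0, 185.4, 104.3]
tcp_rot: [-90.0, -0.0, 13.1]
ft_force: [0.3, -0.2, 0.7]
finger_gap: 0.2
```

No real load at h ≈ 0.7 mm, so the height is right. On to lid 2 with a small wave, 8 mm up over its hinge and back down.

Request:
{"method": "arm_command", "body": {
  "increments": [
    [0, -0.004, -0.002, 0, 0, 0],
    [0, -0.007, -0.006, 0, 0, 0],
    [0, -0.008, -0.011, 0, 0, 0],
    [0, -0.008, -0.016, 0, 0, 0],
    [0, -0.007, -0.02, 0, 0, 0],
    [0, -0.005, -0.025, 0, 0, 0],
    [0, -0.003, -0.029, 0, 0, 0],
    [0, -0.0015, -0.033, 0, 0, 0],
    [0, 0, -0.036, 0, 0, 0],
    [0, 0, -0.036, 0, 0, 0]
  ]
}}

```text
time: 9.25
tool_pos: [578.1, 150.1, 104.1]
tcp_rot: [-90.0, 0.0, 13.1]
ft_force: [-0.4, -1.0, -0.5]
finger_gap: 0.2
```

```bash
python3 look.py 5
```

```text
{'time': 9.25, 'tool_pos': array([578.0881196 , 150.05599464, 104.07044344]), 'ft_force': array([-0.36176472, -1.02739962, -0.52260243])}
x -31.163709866843135 lat 0.15486241961869496 h 0.4704434385485712
```

View pics/side5.png

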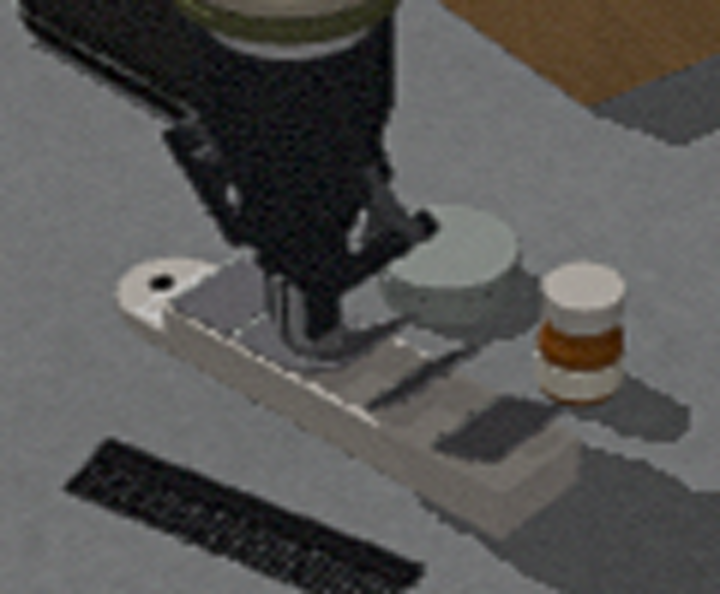

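Lids 1 and 2 are flat, the tongue hole is still at (162,283), and the force is under 1.1 N. Same again for lids 3, 4 and 5.

Request:
{"method": "arm_command", "body": {
  "increments": [
    [0, -0.004, -0.002, 0, 0, 0],
    [0, -0.007, -0.006, 0, 0, 0],
    [0, -0.008, -0.011, 0, 0, 0],
    [0, -0.008, -0.016, 0, 0, 0],
    [0, -0.007, -0.02, 0, 0, 0],
    [0, -0.005, -0.025, 0, 0, 0],
    [0, -0.003, -0.029, 0, 0, 0],
    [0, -0.0015, -0.033, 0, 0, 0],
    [0, 0, -0.036, 0, 0, 0],
    [0, 0, -0.036, 0, 0, 0]
  ]
}}

```text
time: 10.55
tool_pos: [586.3, 115.0, 104.1]
tcp_rot: [-90.0, 0.0, 13.1]
ft_force: [-0.5, -0.0, -0.1]
finger_gap: 0.2
```

```bash
python3 look.py 6
```

```text
{'time': 10.55, 'tool_pos': array([586.28436846, 114.98090799, 104.0772626 ]), 'ft_force': array([-0.53445153, -0.03651074, -0.13551761])}
x 4.857417738054508 lat 0.12358051528333291 h 0.47726260438832924
```

View pics/side6.png

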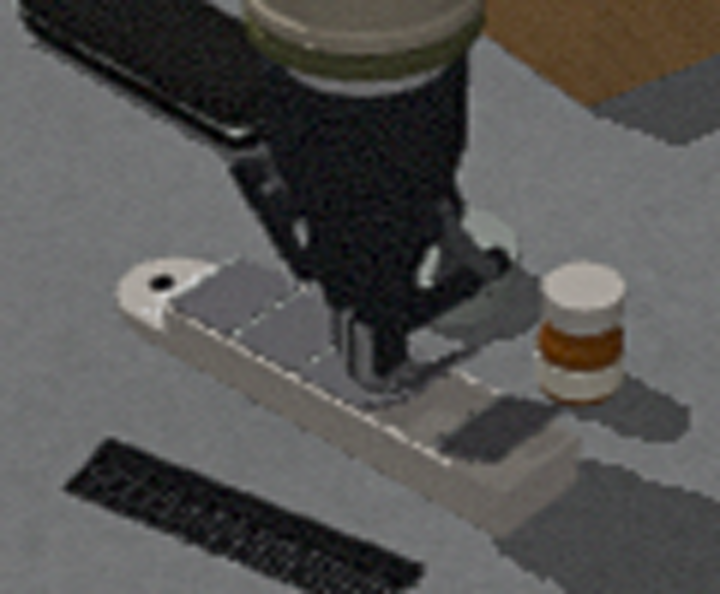

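Lids 1 to 3 are flat and the organiser has not moved. Next is lid 4.

Request:
{"method": "arm_command", "body": {
  "increments": [
    [0, -0.004, -0.002, 0, 0, 0],
    [0, -0.007, -0.006, 0, 0, 0],
    [0, -0.008, -0.011, 0, 0, 0],
    [0, -0.008, -0.016, 0, 0, 0],
    [0, -0.007, -0.02, 0, 0, 0],
    [0, -0.005, -0.025, 0, 0, 0],
    [0, -0.003, -0.029, 0, 0, 0],
    [0, -0.0015, -0.033, 0, 0, 0],
    [0, 0, -0.036, 0, 0, 0],
    [0, 0, -0.036, 0, 0, 0]
  ]
}}

```text
time: 11.85
tool_pos: [594.5, 79.9, 104.1]
tcp_rot: [-90.0, 0.0, 13.1]
ft_force: [0.1, -1.1, -0.4]
finger_gap: -0.3
```

```bash
python3 look.py 7
```

```text
{'time': 11.85, 'tool_pos': array([594.47102441,  79.94702782, 104.08372057]), 'ft_force': array([ 0.11381264, -1.14064117, -0.43262257])}
x 40.83623569119251 lat 0.09237051658681139 h 0.4837205685502539
```

View pics/side7.png

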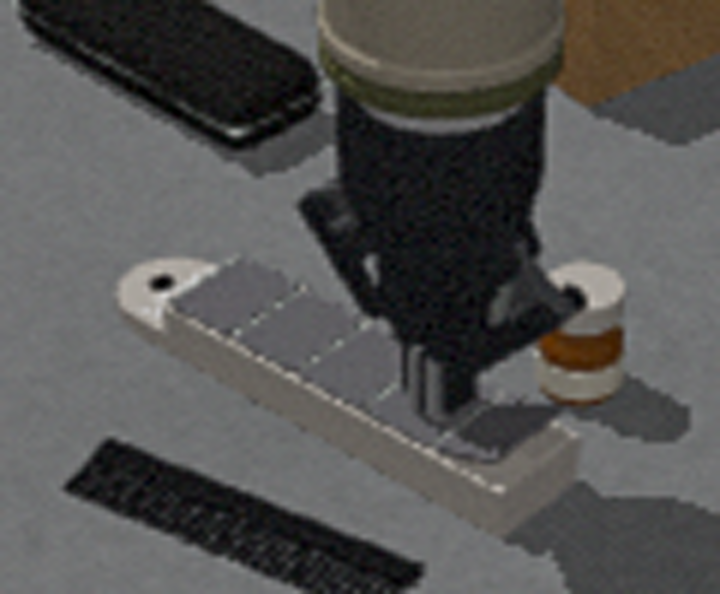

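Lid 4 is down and lid 5 is still ajar. This is the last one.

Request:
{"method": "arm_command", "body": {
  "increments": [
    [0, -0.004, -0.002, 0, 0, 0],
    [0, -0.007, -0.006, 0, 0, 0],
    [0, -0.008, -0.011, 0, 0, 0],
    [0, -0.008, -0.016, 0, 0, 0],
    [0, -0.007, -0.02, 0, 0, 0],
    [0, -0.005, -0.025, 0, 0, 0],
    [0, -0.003, -0.029, 0, 0, 0],
    [0, -0.0015, -0.033, 0, 0, 0],
    [0, 0, -0.037, 0, 0, 0],
    [0, 0, -0.038, 0, 0, 0]
  ]
}}

```text
time: 13.15
tool_pos: [603.1, 42.9, 104.1]
tcp_rot: [-90.0, 0.0, 13.1]
ft_force: [-0.6, -0.1, -0.1]
finger_gap: 0.0
```

```bash
python3 look.py 8
```

```text
{'time': 13.15, 'tool_pos': array([603.1047122 ,  42.88696965, 104.07965827]), 'ft_force': array([-0.60868262, -0.06173572, -0.14696758])}
x 78.88984261835574 lat 0.03361166194520848 h 0.47965826735760686
```

View pics/side8.png

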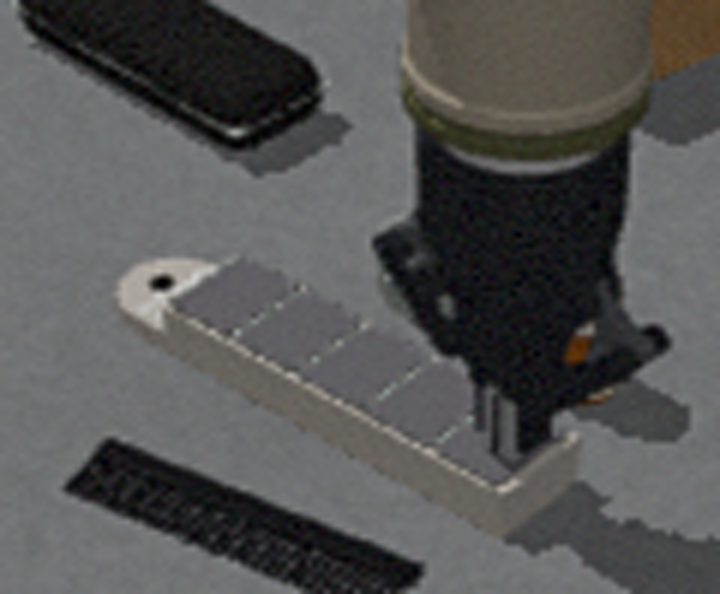

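All five look flat. I'll slide off the square end, still low, and check before rising.

Request:
{"method": "arm_command", "body": {
  "increments": [
    [0, 0, -0.004, 0, 0, 0],
    [0, 0, -0.008, 0, 0, 0],
    [0, 0, -0.012, 0, 0, 0],
    [0, 0, -0.016, 0, 0, 0],
    [0, -0.001, -0.021, 0, 0, 0],
    [0, -0.002, -0.026, 0, 0, 0],
    [0, -0.004, -0.032, 0, 0, 0],
    [0, -0.006, -0.038, 0, 0, 0],
    [0, -0.008, -0.044, 0, 0, 0],
    [0, -0.01, -0.05, 0, 0, 0]
  ]
}}

```text
time: 14.45
tool_pos: [614.7, -6.0, 114.5]
tcp_rot: [-90.0, -0.0, 13.1]
ft_force: [-0.4, -1.0, -0.5]
finger_gap: -0.3
```

```bash
python3 look.py 9
python3 - <<'E'
from h import *
import cv2
im=r.snapshot('wrist');cv2.imwrite('pics/wrist9.png',im[...,::-1])
E
```

```text
{'time': 14.45, 'tool_pos': array([614.65053652,  -5.95506812, 114.48249809]), 'ft_force': array([-0.44430491, -1.03410882, -0.48293966])}
x 129.07951686135303 lat 0.11910479846473976 h 10.882498091779581
```

View pics/side9.png

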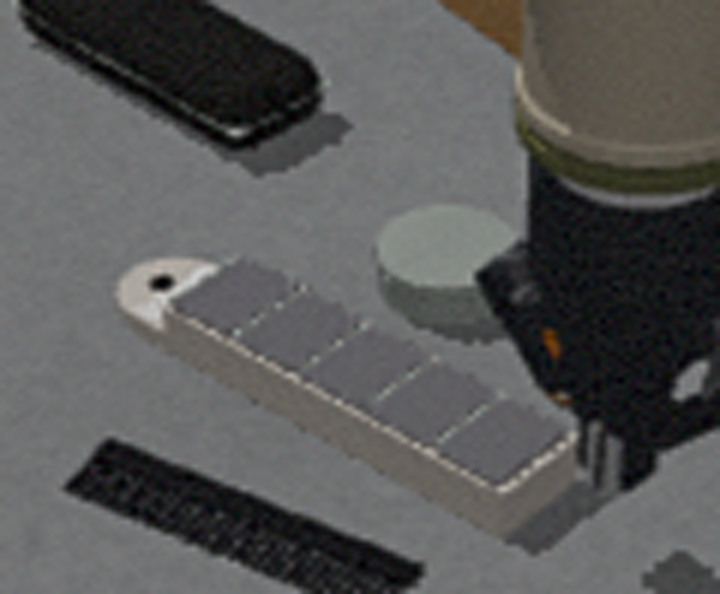

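View pics/wrist9.png

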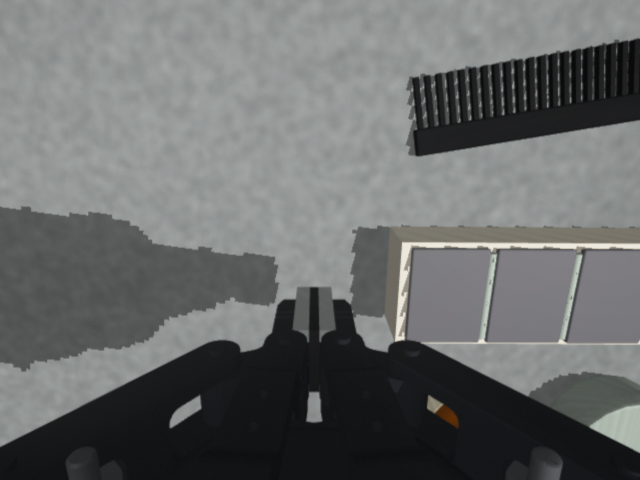

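The side view shows five flat lids with even gaps, the organiser still in place and the bystanders untouched. The wrist view shows lids 3 to 5 flat too. Now I'll come away upwards.

Request:
{"method": "arm_command", "body": {
  "increments": [
    [0, -0.01, -0.003, 0, 0, 0],
    [0, -0.025, -0.006, 0, 0, 0],
    [0, -0.04, -0.01, 0, 0, 0],
    [0, -0.06, -0.015, 0, 0, 0],
    [0, -0.08, -0.02, 0, 0, 0],
    [0, -0.1, -0.025, 0, 0, 0],
    [0, -0.12, -0.03, 0, 0, 0],
    [0, -0.14, -0.03, 0, 0, 0],
    [0, -0.15, -0.03, 0, 0, 0],
    [0, -0.15, -0.03, 0, 0, 0]
  ]
}}

```text
time: 15.8
tool_pos: [621.7, -34.6, 265.3]
tcp_rot: [-90.0, -0.1, 13.1]
ft_force: [0.8, 1.0, -0.2]
finger_gap: 0.1
```

```bash
python3 look.py 10
python3 - <<'E'
from h import *
import cv2
im=r.snapshot('top');cv2.imwrite('pics/top10.png',cv2.resize(im[150:290,130:340,::-1],None,fx=3.8,fy=3.8))
for n in('top','side'):
  for t in('row_start','row_end'):
    p=r.spot_point(n,t)
    if p: print(n,t,p[0]['conf'],at(n,p[0]['position'],31))
E
```

```text
{'time': 15.8, 'tool_pos': array([621.72261457, -34.62338545, 265.27156001]), 'ft_force': array([ 0.77537152,  0.96605697, -0.21246975])}
x 158.60625324228826 lat 0.4566363105377391 h 161.6715600140437
top row_end 0.89 [609.63939682  35.31450865  31.        ]
side row_start 0.81 [562.92006681 211.59327094  31.        ]
side row_end 0.62 [607.49555938  24.48348872  31.        ]
```

View pics/side10.png

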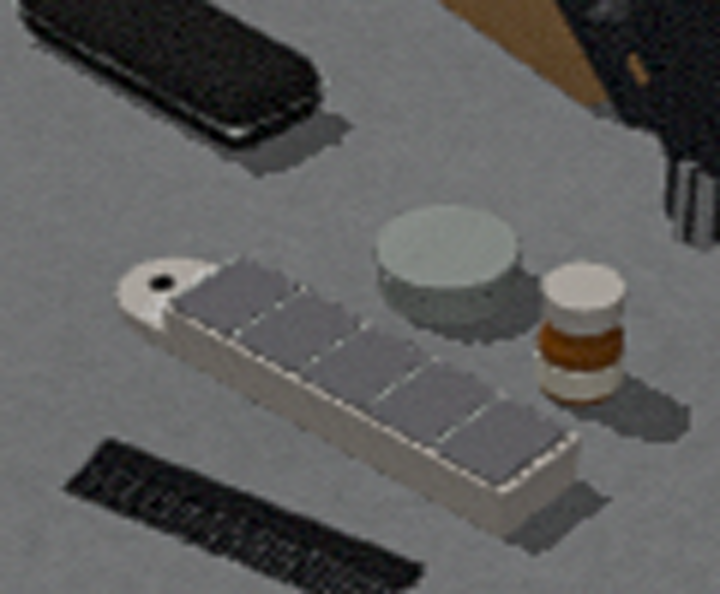

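View pics/top10.png

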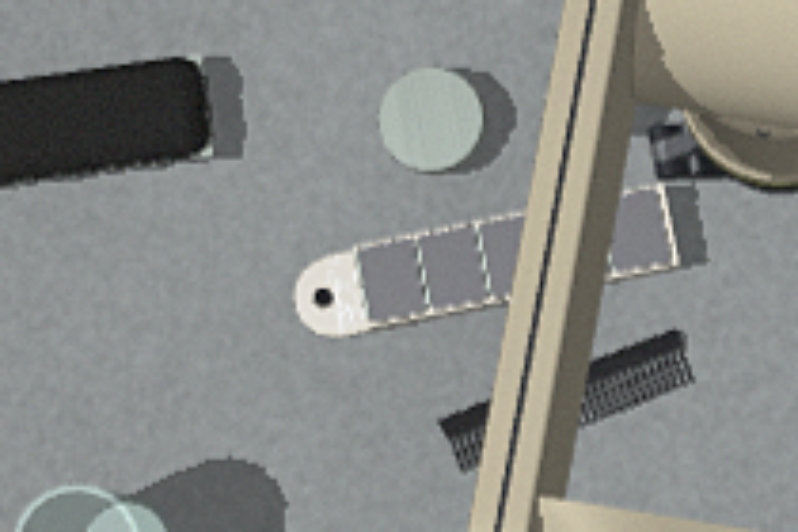

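All five lids are shut, the organiser and bystanders have not moved, and the arm is clear. Handing in.

```bash
python3 -c "
from bench import r
print(r.hand_in())"
```

```text
the job is handed in; nothing more can be done
None
```

I stroked the five lids shut in order, from the tongue end to the square end, in one low pass with the jaws closed. I then lifted the arm clear and handed the job in at about 16 s; the hand-in gives no verdict.

- **Lids:** the last side picture shows all five flat with even gaps. I judged this by eye, because the joint angles can't be read. In the last top picture the arm hid lid 4 and part of lids 3 and 5.
- **Force:** the wrist force stayed within about 1.2 N at every reading. I read it only at the end of each move, so brief peaks in between were not seen.
- **Height:** the fingertips stayed within about 10 mm of the shut lids during the whole stroke.
- **Position:** the organiser, tin, bottle and comb kept their places in the pictures. The network's row points scattered by 3 to 8 mm, as they had between cameras at the start, so I take that as measurement noise.

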